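# Ratchet the jig's clamp lever tight on a drawer front

## Task

Clamp the drawer front in the drilling jig with the red-knobbed clamping lever: push the lever down into its teeth, swing it clockwise (seen from above), pull it up out of the teeth to swing it back, and repeat in short swings until it goes firm and the pad presses the board firmly. Stop as soon as it is firm, so that the board is not crushed, leave the lever pushed down in its teeth, and do not shift the board or the other things on the bench.

Things in the scene. Friction and masses are not known exactly. Their poses are not given: they have to be found in the camera images.
- jig: drilling jig fixed to the bench: grey laminated base 270 x 370 x 18 mm with a blue steel clamp plate across it (top 73 mm above the bench, 75 mm deep in x). Origin on the vertical axis of the clamp screw, at bench height; its x axis points from the screw to the back fence (away from the robot), y to the left, z up
- rail_edge (a point): middle of the lower front edge of the jig's aluminium guide rail: 60 mm deep in jig x, 366 mm long in y, 215 to 233 mm above the bench, front face 65 mm before the screw axis, on legs at y = +-161 to 183 mm. It overhangs the knob, so a vertical gripper hits it: come from the robot's side, fingers leaning to the jig's +x, about 35 degrees from vertical
- knob (a point): centre of the red ball knob, 28 mm diameter, at the end of the clamping lever, 90 mm from the screw axis, 135 mm above the bench with the lever down. It spins freely about a 9 mm vertical stem above the 9 mm lever arm, whose top is 97 mm above the bench with the lever down
- lever (a joint): clamping lever's angle about the screw axis, rad: 0 points to the jig's -x; positive is clockwise seen from above (tightens): at angle a the knob lies at x = -90 cos a, y = 90 sin a mm in the jig's frame. Two posts stop it at -0.6 and 0.6. With the lever down, teeth (12, one every 0.52 rad, 0.08 rad of play) turn the screw either way: swinging back without lifting loosens it
- lever_lift (a joint): height of the lever above its seated position, m: 0 is down with the teeth fully engaged, 0.012 fully raised; teeth are clear above 0.009. It starts raised and stays at the height where it is left (about 6 N at the knob to pull it up, 2 N to push it down). If let down tooth on tooth it stops at about 0.008: swing it on a little and push down again
- screw_top (a point): top of the lever's black hub, on the screw axis, 110 mm above the bench. The screw turns with about 5.5 N at the knob; once the pad is on the board this climbs by about 9 N per radian. It is firm at 9 to 11 N, some 0.5 to 0.8 rad after touching; much above 15 N crushes the board. It needs about 2 to 5 tightening swings and stays where it is left
- pad_face (a point): centre of the underside of the black rubber clamp pad, 32 mm diameter, on the screw axis below the blue plate; it goes down 1.3 mm per radian of the screw and meets the board 36 mm above the bench
- pad: the same clamp pad with its spring cushion; its origin lies on the screw axis 43 mm below the pad's underside
- board: birch drawer front, 130 x 220 x 18 mm (jig x, y, z), lying loose on the jig's base against fence and stops, its top 36 mm above the bench; origin at the centre of its underside
- pull: brass drawer pull, 32 x 80 x 24 mm, lying loose on the front of the jig's base; origin under its centre
- glue: white glue bottle with orange cap, 60 mm diameter, 170 mm high; origin under its centre
- wax: green wax tin, 80 mm diameter, 50 mm high; origin under its centre
- driver: yellow-handled screwdriver, 200 mm long, lying on the bench; origin under its middle
- screws: blue screw tray, 100 x 140 x 45 mm; origin under its centre
- square: try square, wooden stock 110 mm and steel blade 160 mm, lying flat; origin under the middle of the stock
- offcut: wood offcut, 60 x 140 x 30 mm; origin under its centre

How it is judged (in metres and radians):
On the way:
1. the pad presses the board firmly (contact force between pad and board above 4 N), for 0.2 s.
At the end, for the whole second after the job is handed in: the pad presses the board with more than 4 N (the screw some 0.3 rad past first contact), the lever is let go, down in its teeth (within 4 mm of its seat), and the board lies within 8 mm of where it was (contact force between pad and board above 4 N and value of joint lever_lift below 0.004 m and distance of board from where it was at the start of the episode below 0.008 m); the robot touches nothing.
It fails at once if the board is crushed: the pad presses it with more than 18 N (contact force between pad and board above 18 N).
It fails at once if a bystander is moved by more than 30 mm (distance of any of pull, glue, wax, driver, screws, square, offcut from where it was at the start of the episode above 0.03 m).
It also fails if it takes over 72 s, if anything falls off the work surface, if the arm or the gripper's body presses on something with over 40 N, if the wrist force passes 120 N, or if a joint passes its speed limit or range.

## Robot

A 6-joint arm with a two-finger parallel gripper is mounted at the origin on the work surface. World frame = base frame: x ahead of the robot, y to its left, z up, the work surface at z = 0. Lengths are in mm, angles in rad, forces in N, time in s.
With the tool pointing down it reaches from about 350 to 875 mm from the base axis. Payload 4.2 kg.
Tool frame: the origin (TCP) lies at the very end of the fingers, on their centre line; the grasp point (between the pads) lies 19 mm behind it; z points along the fingers, y is the line along which they close (so a half turn about z gives the same grasp; the last joint's range is limited). The gripper opens to 85 mm and grips with 20 to 120 N. Pads are 22 mm wide; open, the fingers measure 114 mm over their backs; the gripper's body (76 mm by 85 mm) begins 54 mm behind the grasp point. The pads swing forward as they close: fully open they stand 13 mm farther back than shut.
Start: joints at [-0.888, 0.385, 0.008, 0, -1.194, -0.259], TCP at [257.029, -569.68, 231.312] pointing down, gripper open.
Joint ranges: [-3.14, 3.14], [-1.21, 2.06], [-1.07, 1.41], [-3.16, 2.05], [-2.99, -0.16], [-3.1, 3.1]. Speed limits (rad/s): [2.79, 2.79, 3.14, 3.14, 3.14, 3.14].

## Interface

Orientations are given as a unit quaternion [x, y, z, w].
In Python, from bench import arm, optics gives the robot as it stands. The module is installed in compiled form; this text tells all that it offers.
- The arm moves only by the tool step_arm, never from a script. Its argument "motion" is a list of rows, each an object with "dr": the turn, a rotation vector about the tool's x, y, z in units of 8 degrees (1.0 is 8 degrees), a list of three; "slide": the shift along the tool's x, y, z in mm, a list of three; "jaw": the finger opening in mm, from 0 to 85.4. A call has exactly 8 rows; each row is the pose to reach, as a shift and turn from the pose commanded when the call began, along the tool's axes at that moment; what a row does not reach only later rows make up. A row lasts 1/8 s, in which the tool goes at most 62.5 mm and 10.7 degrees, less where a joint would pass 70% of its speed; a pose out of reach is approached as far as the arm can. A call with a gripper value outside its range is refused whole. The fingers move at their own pace and stop on an object; the grip force is fixed at half the most. Time passes only in rows, so rows that repeat a pose let the fingers close, or fill a call up. It gives the time, the measured TCP pose, the force, the opening and the grip force at its end, in the units of the state.
- arm.read_state(): the state, without advancing time (a new reading comes with each control period).
- optics.get_image(name): name is "scene" or "top"; returns the picture (480x640x3 uint8, blue, green, red); there is no depth.
- optics.camera_info(name): a dict with "camera_matrix" (3x3 intrinsics, pixels), "view" (4x4, takes a point from world to camera coordinates). Camera axes: x right, y up, looking along -z (the intrinsics and any distortion apply to the point x, -y, -z); pixel columns grow to the right and rows downward; lengths in mm; the calibration is good to about 2 mm. A picture is of the moment at which its call begins. camera_info takes no time and is no camera call.
- arm.job_done(): hands the job in; it is judged then, once.
The state is a dict: "clock": time; "joints": joint angles; "joint_vel": joint speeds; "joint_efforts": joint torques, N m; "position": TCP position; "ee_rot": TCP orientation; "contact_force": force on the tool from outside, world axes, zero at the start; "wrist_torque": the same for the moment, N m; "gripper_width": finger opening in mm; "grasp_force": force on a finger pad.
Only numpy, scipy, OpenCV 4.12 (cv2) and the standard library are available. Lean on these libraries where they do the work, as an engineer would, in place of code of your own. Each camera call takes 0.05 s, during which the arm holds its last target. There are 200 camera calls.

## Working session

There is one attempt and no reset: what is moved stays moved. The work goes in short steps, Python scripts to look and compute and a tool call to move; the robot and the scene stay as the last step left them, time stands still between calls to the robot, and variables do not carry over. Pictures are saved under pics/ and viewed, at most 10 in all, crops included, and the job is handed in when it is done.

Besides the shell and the picture viewer there is one more tool, called as a command line: name --argument value ..., lists and objects as JSON in quotes. step_arm: Moves the arm, as the interface text tells. Its arguments: {"type":"object","properties":{"motion":{"type":"array","items":{"type":"object","properties":{"dr":{"type":"array","items":{"type":"number"}},"slide":{"type":"array","items":{"type":"number"}},"jaw":{"type":"number"}}}}},"required":["motion"]}

```bash
mkdir -p pics
cat > h.py <<'E'
import numpy as np, cv2
from bench import arm, optics
from scipy.spatial.transform import Rotation as R
def info(n):
    c=optics.camera_info(n); return np.array(c["camera_matrix"]),np.array(c["view"]),c
def proj(n,p):
    K,V,_=info(n); q=V@np.append(p,1); q=K@np.array([q[0],-q[1],-q[2]]); return q[:2]/q[2]
def ray(n,uv,z):
    K,V,_=info(n); d=np.linalg.inv(K)@np.array([uv[0],uv[1],1]); d=np.array([d[0],-d[1],-d[2]])
    Rm=V[:3,:3]; o=-Rm.T@V[:3,3]; d=Rm.T@d; return o+d*(z-o[2])/d[2]
E
python3 - <<'E'
from h import *
for n in("scene","top"):
    cv2.imwrite(f"pics/{n}0.png",optics.get_image(n)); print(n,optics.camera_info(n))
print(arm.read_state())
E
```

```text
scene {'camera_matrix': array([[523.55123973,   0.        , 328.1936567 ],
       [  0.        , 523.55123973, 230.61784646],
       [  0.        ,   0.        ,   1.        ]]), 'view': array([[ 7.43700079e-01,  6.68504050e-01, -3.53948355e-03,
        -3.61091639e+02],
       [-5.24485246e-01,  5.86748047e-01,  6.16961876e-01,
         1.83674444e+02],
       [ 4.14518298e-01, -4.56978189e-01,  7.86985080e-01,
        -1.47694556e+03],
       [ 0.00000000e+00,  0.00000000e+00,  0.00000000e+00,
         1.00000000e+00]])}
top {'camera_matrix': array([[613.68950444,   0.        , 313.39767045],
       [  0.        , 613.68950444, 241.87932516],
       [  0.        ,   0.        ,   1.        ]]), 'view': array([[ 2.50520623e-02, -9.99629679e-01,  1.06253502e-02,
        -4.13589423e+01],
       [ 9.90938249e-01,  2.62344533e-02,  1.31731319e-01,
        -5.21816830e+02],
       [-1.31961287e-01,  7.22892471e-03,  9.91228511e-01,
        -1.54404443e+03],
       [ 0.00000000e+00,  0.00000000e+00,  0.00000000e+00,
         1.00000000e+00]])}
{'clock': 0.1, 'joints': array([-8.88417500e-01,  3.85483590e-01,  6.78321278e-03, -4.11814637e-04,
       -1.19398833e+00, -2.58595431e-01]), 'joint_vel': array([-0.0003172 , -0.00200058,  0.00272859,  0.00280839, -0.00041435,
       -0.00074105]), 'joint_efforts': array([-2.37051245e-04, -3.93317163e+01,  1.88929653e+01,  4.19797048e+00,
       -2.59302120e-03, -9.71149774e-07]), 'position': array([ 256.8102251 , -569.24612082,  230.34014228]), 'ee_rot': array([-2.10235319e-01,  9.77650336e-01,  9.30145464e-04, -2.58332626e-04]), 'contact_force': array([-0.23855632,  0.19706968, -0.6747448 ]), 'wrist_torque': array([-0.07302245, -0.00404754, -0.0027869 ]), 'grasp_force': 0.0, 'gripper_width': 85.60160193481198}
```

View pics/scene0.png

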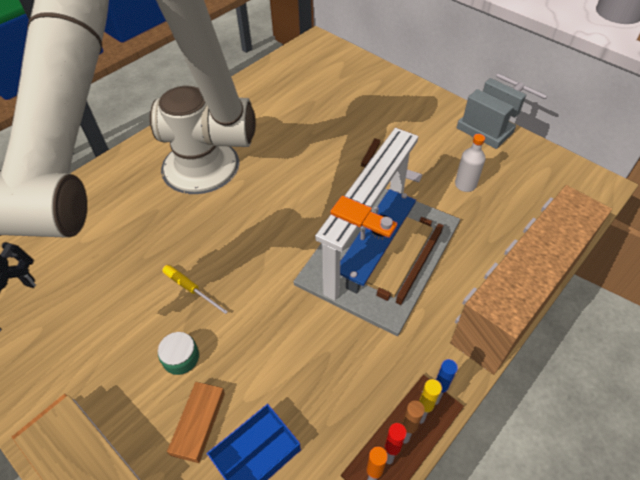

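View pics/top0.png

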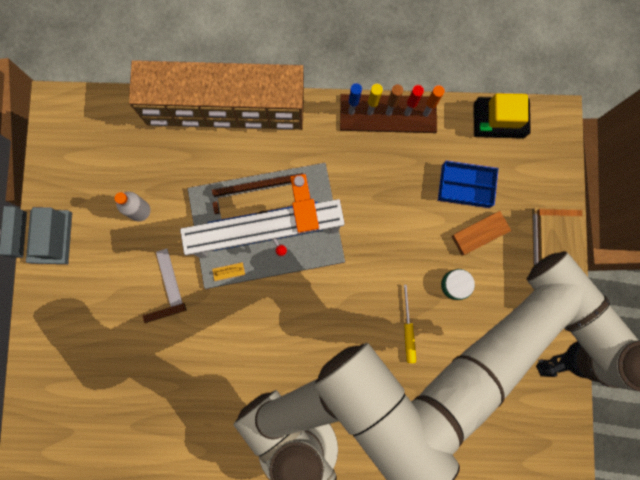

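The jig is in mid-bench. In the top view the knob is at about (281,251), with the white rail from (182,240) to (342,214), and the brass pull sits at (228,271). I'll enlarge this area.

Run:
```python
import cv2
a=cv2.imread("pics/top0.png")[150:300,165:365]; cv2.imwrite("pics/t1.png",cv2.resize(a,None,fx=4,fy=4,interpolation=cv2.INTER_CUBIC))
```

```text
(no output)
```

View pics/t1.png

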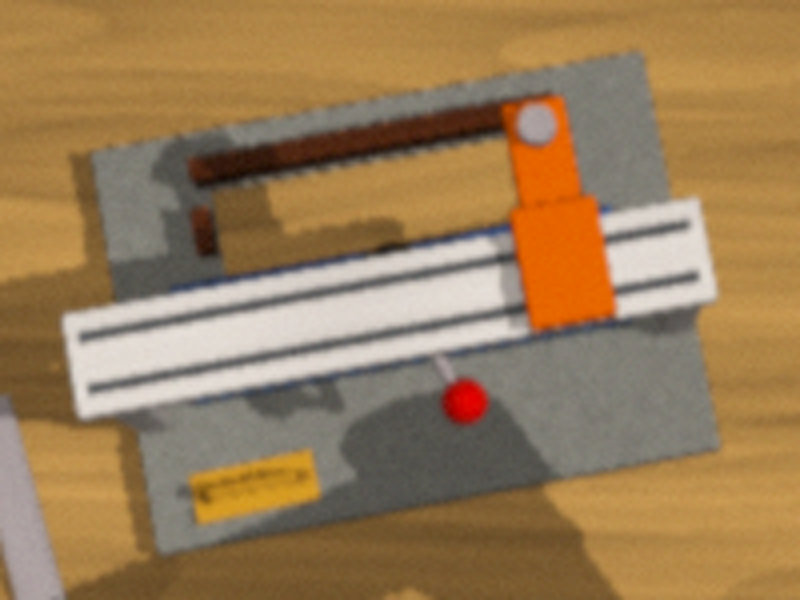

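The enlarged view gives rail-top corners at crop (64,316), (698,200), (716,298) and (80,416), base corners at (95,152), (642,53), (718,447) and (160,552), and the knob at (465,402).

Run:
```python
from h import *
f=lambda p,z: ray("top",(p[0]/4+165,p[1]/4+150),z)[:2]
r=[f(p,233) for p in((64,316),(698,200),(716,298),(80,416))]
b=[f(p,18) for p in((95,152),(642,53),(718,447),(160,552))]
print(np.round(r),np.round(b))
yd=(r[0]-r[1])+(r[3]-r[2])+(b[0]-b[1])+(b[3]-b[2])  # +y jig
t=np.arctan2(-yd[0],yd[1]); x=np.array([np.cos(t),np.sin(t)]); y=np.array([-x[1],x[0]])
o=np.mean(r,0)+35*x; print("yaw",t,"origin from rail",o,"base centre in jig",(np.mean(b,0)-o)@np.c_[x,y])
k=f((465,402),147); d=(k-o)@np.c_[x,y]; print("knob",k,d,np.hypot(*d),np.arctan2(d[1],-d[0]))
for z in (135,147): print(proj("scene",[*k,z]))
```

```text
[[518. 272.]
 [594. -83.]
 [538. -94.]
 [461. 260.]] [[ 659.  303.]
 [ 736.  -55.]
 [ 475. -110.]
 [ 398.  247.]]
yaw 0.21173903371229894 origin from rail [561.81669982  95.82593299] base centre in jig [ 5.10759725 -0.55133653]
knob [485.02623032  48.95700345] [-84.92549516 -29.6838851 ] 89.96373025995608 -0.3362547568786264
[342.19247142 212.47809693]
[342.28545896 209.05554069]
```

```bash
cat >> h.py <<'E'
YAW=0.212; O=np.array([562,96,0.]); L=np.radians(35)
xj=np.array([np.cos(YAW),np.sin(YAW),0]); yj=np.array([-xj[1],xj[0],0]); Z=np.array([0,0,1.])
zt=np.sin(L)*xj-np.cos(L)*Z; RT=np.c_[np.cross(yj,zt),yj,zt]
def tcp(a,h,back=0): return O-90*np.cos(a)*xj+90*np.sin(a)*yj+(135+h)*Z+(19-back)*zt
def cmd(P):
    s=arm.read_state(); R0=R.from_quat(s["ee_rot"])
    print("at",s["position"].round(1),"F",s["contact_force"].round(2),s["clock"]); print("slide",R0.inv().apply(P-s["position"]).round(1),"dr",(np.degrees((R0.inv()*R.from_matrix(RT)).as_rotvec())/8).round(2))
E
python3 - <<'E'
from h import *
P=tcp(-.336,12,90); print(P); cmd(P)
E
```

```text
[445.36666153  40.54275056 205.15979514]
at [ 256.8 -569.2  230.3] F [-0.24  0.2  -0.67] 0.1
slide [-422.6  478.3   26.1] dr [ 0.48 -4.36  1.46]
```

step_arm --motion '[{"slide": [-53, 60, 3], "dr": [0, 0, 0], "jaw": 60}, {"slide": [-106, 120, 6], "dr": [0.1, -0.6, 0.2], "jaw": 60}, {"slide": [-159, 180, 10], "dr": [0.1, -1.2, 0.4], "jaw": 60}, {"slide": [-212, 240, 13], "dr": [0.2, -1.8, 0.6], "jaw": 60}, {"slide": [-265, 300, 16], "dr": [0.3, -2.4, 0.8], "jaw": 60}, {"slide": [-318, 360, 20], "dr": [0.3, -3.0, 1.0], "jaw": 60}, {"slide": [-370, 420, 23], "dr": [0.4, -3.7, 1.2], "jaw": 60}, {"slide": [-423, 478, 26], "dr": [0.48, -4.36, 1.46], "jaw": 60}]'

```text
clock: 1.1
position: [397.9, -115.3, 210.7]
ee_rot: [-0.105, 0.953, 0.023, 0.282]
contact_force: [0.4, -0.7, -0.4]
gripper_width: 59.8
grasp_force: 0.0
```

Run:
```python
from h import *
cmd(tcp(-.336,12,90)); print(arm.read_state()["joints"].round(2))
```

```text
at [ 397.9 -115.3  210.7] F [ 0.39 -0.68 -0.42] 1.1
slide [-64.9 142.2  46.1] dr [-0.07 -0.27  0.07]
[ 0.05 -0.19 -0.76 -0.19 -0.43 -1.25]
```

step_arm --motion '[{"slide": [-16, 35, 12], "dr": [0, -0.1, 0], "jaw": 60}, {"slide": [-32, 71, 23], "dr": [0, -0.2, 0], "jaw": 60}, {"slide": [-48, 106, 35], "dr": [-0.07, -0.27, 0.07], "jaw": 60}, {"slide": [-65, 142, 46], "dr": [-0.07, -0.27, 0.07], "jaw": 60}, {"slide": [-65, 142, 46], "dr": [-0.07, -0.27, 0.07], "jaw": 60}, {"slide": [-65, 142, 46], "dr": [-0.07, -0.27, 0.07], "jaw": 60}, {"slide": [-65, 142, 46], "dr": [-0.07, -0.27, 0.07], "jaw": 60}, {"slide": [-65, 142, 46], "dr": [-0.07, -0.27, 0.07], "jaw": 60}]'

```text
clock: 2.1
position: [437.8, 38.1, 217.4]
ee_rot: [-0.102, 0.951, 0.029, 0.289]
contact_force: [-0.6, 0.2, 0.2]
gripper_width: 60.0
grasp_force: 0.0
```

Run:
```python
from h import *
cmd(tcp(-.336,12,90)); cmd(tcp(-.336,12,0)); print(arm.read_state()["joints"].round(2))
P=arm.read_state()["position"]; print(proj("scene",P),proj("top",P))
a=optics.get_image("scene")[130:270,240:440]; b=optics.get_image("top")[180:320,180:380]
cv2.imwrite("pics/c2.png",cv2.resize(np.hstack([a,b]),None,fx=2,fy=2,interpolation=cv2.INTER_CUBIC))
```

```text
at [437.8  38.1 217.4] F [-0.65  0.22  0.17] 2.1
slide [ 0.2  0.9 14.6] dr [-0.02 -0.15  0.01]
at [437.8  38.1 217.4] F [-0.65  0.22  0.17] 2.1
slide [ -1.7   1.1 104.5] dr [-0.02 -0.15  0.01]
[ 0.42 -0.19 -1.07  0.82 -0.16 -2.56]
[323.21877061 179.94573139] [284.11402346 267.73415507]
```

View pics/c2.png

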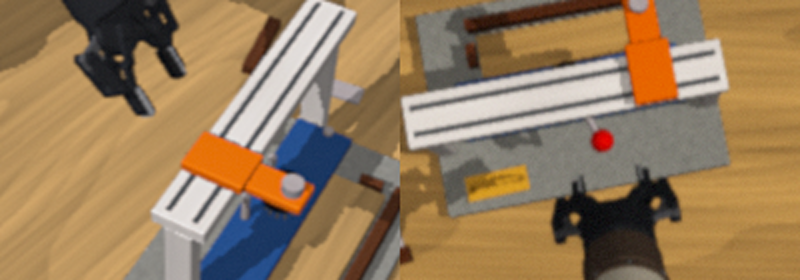

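The gripper is in front of the knob and lined up with it (fingertips at crop (580,185) and (645,180), knob at (602,140)). The arm is folded up against its j3 and j5 limits, so I'll check the joints as it moves outward.

step_arm --motion '[{"slide": [0, 0, 7], "dr": [0, 0, 0], "jaw": 60}, {"slide": [0, 0, 14], "dr": [0, 0, 0], "jaw": 60}, {"slide": [0, 0, 21], "dr": [0, 0, 0], "jaw": 60}, {"slide": [0, 0, 28], "dr": [0, 0, 0], "jaw": 60}, {"slide": [0, 0, 35], "dr": [0, 0, 0], "jaw": 60}, {"slide": [0, 0, 42], "dr": [0, 0, 0], "jaw": 60}, {"slide": [0, 0, 50], "dr": [0, 0, 0], "jaw": 60}, {"slide": [0, 0, 50], "dr": [0, 0, 0], "jaw": 60}]'

```text
clock: 3.2
position: [443.5, 47.1, 204.1]
ee_rot: [-0.101, 0.956, 0.022, 0.273]
contact_force: [-0.2, -0.5, -1.3]
gripper_width: 60.1
grasp_force: 0.0
```

Run:
```python
from h import *
cmd(tcp(-.336,12,0)); print(arm.read_state()["joints"].round(2))
```

```text
at [443.5  47.1 204.1] F [-0.23 -0.49 -1.33] 3.2
slide [-5.9 -5.6 89.3] dr [-0.1  -0.4   0.02]
[ 0.42 -0.14 -1.07  0.88 -0.16 -2.62]
```

```bash
cat > k.py <<'E'
from h import *
from scipy.optimize import least_squares
import itertools
D=[([-0.888417,0.385484,0.006783,-0.000412,-1.193988,-0.258595],[256.81,-569.25,230.34],[-.210235,.97765,.00093,-.000258]),
([.05,-.19,-.76,-.19,-.43,-1.25],[397.9,-115.3,210.7],[-.105,.953,.023,.282]),
([.42,-.19,-1.07,.82,-.16,-2.56],[437.8,38.1,217.4],[-.102,.951,.029,.289]),
([.42,-.14,-1.07,.88,-.16,-2.62],[443.5,47.1,204.1],[-.101,.956,.022,.273])]
def fk(j,p,s):
    e=R.from_euler; F=e('z',j[0])*e('y',j[1]+s[0]*j[2]); W=F*e('x',s[1]*j[3])*e('y',-j[4]); T=W*e('x',s[2]*j[5])
    pos=np.array([0,0,p[0]])+e('z',j[0]).apply([p[4],0,0])+(e('z',j[0])*e('y',j[1])).apply([0,0,p[1]])+F.apply([p[2],0,p[3]])+W.apply([p[5],0,0])
    return pos,T
def res(p,s):
    o=[]
    C=None
    for j,x,q in D:
        pos,T=fk(j,p,s); C=C or T.inv()*R.from_quat(q)
        o+=list(pos-x)+list(300*((T*C).inv()*R.from_quat(q)).as_rotvec())
    return np.r_[o,(p-P0)*.01]
P0=np.array([400,450,450,0,0,250.])
def fit():
    return min(((least_squares(res,P0,args=(s,)),s) for s in itertools.product((1,-1),repeat=3)),key=lambda r:r[0].cost)
E
python3 - <<'E'
from k import *
r,s=fit(); print(r.cost,s,r.x.round(),r.fun.round(1))
E
```

```text
37707.191939536584 (-1, -1, -1) [-170.  774.  152.  136.  118.  424.] [ 1.217e+02  1.038e+02 -3.710e+01 -0.000e+00 -0.000e+00 -0.000e+00
  4.200e+00  1.688e+02  5.740e+01  3.000e-01  2.500e+00  4.000e-01
 -4.800e+01  8.190e+01 -1.030e+01  4.000e-01  5.000e-01 -1.400e+00
 -3.350e+01  7.900e+01 -9.900e+00 -4.000e-01 -1.300e+00  1.000e-01
 -5.700e+00  3.200e+00 -3.000e+00  1.400e+00  1.200e+00  1.700e+00]
```

```bash
sed -i "s/apply(\[p\[4\],0,0\])/apply([p[4],p[6],0])/; s/P0=np.array.*/P0=np.array([300,400,400,0,0,200.,-150])/" k.py
cat >> k.py <<'E'
LO=np.array([-3.14,-1.21,-1.07,-3.16,-2.99,-3.1]); HI=np.array([3.14,2.06,1.41,2.05,-.16,3.1])
def ik(P,Rt,p,s,x0):
    _,T=fk(D[0][0],p,s); C=T.inv()*R.from_quat(D[0][2])
    def f(j):
        pos,T=fk(j,p,s); return np.r_[pos-P,300*((T*C).inv()*Rt).as_rotvec()]
    return least_squares(f,np.clip(x0,LO+.001,HI-.001),bounds=(LO,HI))
E
python3 - <<'E'
from k import *
r,s=fit(); p=r.x; print(r.cost,s,p.round(),r.fun.round(1))
rng=np.random.default_rng(0)
for lean in (20,25,30,35):
  for flip in (0,1):
    for a in (-.336,.5):
      L_=np.radians(lean); z=np.sin(L_)*xj-np.cos(L_)*Z
      M=R.from_matrix(np.c_[np.cross(yj,z),yj,z])*R.from_euler('z',np.pi*flip)
      K=tcp(a,12)-19*zt+19*z
      b=min((ik(K,M,p,s,rng.uniform(LO,HI)) for _ in range(15)),key=lambda q:q.cost)
      print(lean,flip,a,round(b.cost,2),b.x.round(2))
E
```

```text
477.05289955641524 (-1, -1, -1) [-196.  328.   11.   65.  445.  -59. -146.] [  9.5   9.3  -7.6  -0.   -0.   -0.    4.7 -15.8  13.    0.3   2.5   0.4
  -8.    1.   -9.9   0.4   0.5  -1.4   4.3   0.4   4.5  -0.4  -1.3   0.1
  -5.   -0.7  -3.9   0.7   4.4  -2.6   0. ]
20 0 -0.336 3154.59 [ 0.39  0.36  1.41  0.08 -2.24 -1.68]
20 0 0.5 3100.61 [ 0.53  0.38  1.41  0.14 -2.24 -1.77]
20 1 -0.336 3154.58 [ 0.39  0.36  1.41  0.08 -2.24  1.46]
20 1 0.5 3100.61 [ 0.53  0.38  1.41  0.14 -2.24  1.37]
25 0 -0.336 2853.17 [ 0.38  0.38  1.41  0.09 -2.13 -1.68]
25 0 0.5 2795.92 [ 0.52  0.4   1.41  0.16 -2.13 -1.76]
25 1 -0.336 2853.17 [ 0.38  0.38  1.41  0.09 -2.13  1.47]
25 1 0.5 2795.92 [ 0.52  0.4   1.41  0.16 -2.13  1.38]
30 0 -0.336 2526.3 [ 0.38  0.4   1.41  0.1  -2.03 -1.67]
30 0 0.5 2467.47 [ 0.52  0.42  1.41  0.18 -2.02 -1.75]
30 1 -0.336 2526.3 [ 0.38  0.4   1.41  0.1  -2.03  1.47]
30 1 0.5 2467.47 [ 0.52  0.42  1.41  0.18 -2.02  1.39]
35 0 -0.336 2186.28 [ 0.38  0.42  1.41  0.11 -1.92 -1.67]
35 0 0.5 2127.52 [ 0.51  0.43  1.41  0.19 -1.92 -1.75]
35 1 -0.336 2186.28 [ 0.38  0.42  1.41  0.11 -1.92  1.47]
35 1 0.5 2127.52 [ 0.51  0.43  1.41  0.19 -1.92  1.39]
```

```bash
sed -i "s/apply(\[p\[4\],p\[6\],0\])/apply([p[4],0,0])/; s/W.apply(\[p\[5\],0,0\])/W.apply([p[5],p[6],0])/; s/P0=np.array.*/P0=np.array([200,410,430,0,0,330.,-130])/" k.py
python3 - <<'E'
from k import *
r,s=fit(); p=r.x; print(r.cost,s,p.round(),r.fun.round(1))
rng=np.random.default_rng(0)
for lean in (20,25,30,35):
  for flip in (0,1):
    for a in (-.336,.5):
      L_=np.radians(lean); z=np.sin(L_)*xj-np.cos(L_)*Z
      M=R.from_matrix(np.c_[np.cross(yj,z),yj,z])*R.from_euler('z',np.pi*flip)
      K=tcp(a,12)-19*zt+19*z
      b=min((ik(K,M,p,s,rng.uniform(LO,HI)) for _ in range(15)),key=lambda q:q.cost)
      print(lean,flip,a,round(b.cost,2),b.x.round(2))
E
```

```text
9.95119175461691 (-1, -1, -1) [ 151.  557.  413.    0.   11.  285. -161.] [-0.8 -0.5 -0.8 -0.  -0.  -0.   0.4 -0.4  1.   0.3  2.5  0.4 -0.8  0.6
  0.8  0.4  0.5 -1.4  0.   0.5 -1.1 -0.4 -1.3  0.1 -0.5  1.5 -0.2  0.
  0.1 -0.5 -0.3]
20 0 -0.336 0.0 [ 0.47  0.13 -0.81  0.3  -0.3  -2.1 ]
20 0 0.5 0.0 [ 0.62  0.14 -0.87  0.51 -0.28 -2.45]
20 1 -0.336 0.0 [ 0.47  0.13 -0.81  0.3  -0.3   1.04]
20 1 0.5 0.0 [ 0.62  0.14 -0.87  0.51 -0.28  0.69]
25 0 -0.336 29.78 [ 0.43  0.11 -0.91  0.52 -0.16 -2.28]
25 0 0.5 68.94 [ 0.53  0.11 -0.97  0.87 -0.16 -2.73]
25 1 -0.336 29.78 [ 0.43  0.11 -0.91  0.52 -0.16  0.86]
25 1 0.5 68.95 [ 0.53  0.11 -0.97  0.87 -0.16  0.41]
30 0 -0.336 362.37 [ 0.43  0.1  -0.86  0.3  -0.16 -2.07]
30 0 0.5 566.64 [ 0.52  0.09 -0.98  0.91 -0.16 -2.76]
30 1 -0.336 362.38 [ 0.43  0.1  -0.86  0.3  -0.16  1.07]
30 1 0.5 566.65 [ 0.52  0.09 -0.98  0.91 -0.16  0.38]
35 0 -0.336 864.1 [ 0.38  0.11 -0.73 -0.17 -0.16 -1.54]
35 0 0.5 1427.29 [-0.04  0.16 -0.9  -3.16 -0.16  1.79]
35 1 -0.336 864.12 [ 0.38  0.11 -0.73 -0.17 -0.16  1.6 ]
35 1 0.5 1427.26 [-0.04  0.16 -0.9  -3.16 -0.16 -1.35]
```

```bash
cat > s.py <<'E'
from k import *
r,s=fit(); p=r.x
rng=np.random.default_rng(1)
def ori(lean,phi,psi):
    l,f=np.radians(lean),np.radians(phi)
    d=np.cos(f)*xj+np.sin(f)*yj; z=np.sin(l)*d-np.cos(l)*Z; y=np.cross(Z,d)
    return R.from_matrix(np.c_[np.cross(y,z),y,z])*R.from_euler('z',np.radians(psi))
def knob(a,h): return O-90*np.cos(a)*xj+90*np.sin(a)*yj+(135+h)*Z
rail=np.array([O+x*xj+y*yj+z*Z for x in(-65,-45,-25,-5) for y in np.linspace(-183,183,60) for z in(215,224,233)])
def clear(M,a,h):
    q=M.inv().apply(rail-knob(a,h)); b=-q[:,2]
    box=np.maximum(np.abs(q[:,0])-42.5,np.abs(q[:,1])-42.5); box=np.where((b>50),box,999)
    fg=np.maximum(np.abs(q[:,0])-12,np.abs(q[:,1])-45); fg=np.where((b>-20)&(b<=54),fg,999)
    return min(box.min(),fg.min())
def solve(M,a,h,x0s,back=0):
    z=M.apply([0,0,1]); return min((ik(knob(a,h)+(19-back)*z,M,p,s,x0) for x0 in x0s),key=lambda q:q.cost)
E
cat > run.py <<'E'
from s import *
import sys
out=[]
x0s=[rng.uniform(LO,HI) for _ in range(10)]+[np.array([.42,.1,-.9,j,-.3,k]) for j in(-3,-1.5,0,1.5) for k in(-2,0,2)]
for lean in (28,33,38):
  for phi in (-50,-35,-20,0,20,35,50):
    M=ori(lean,phi,0); c=min(clear(M,a,12) for a in(-.5,0,.5))
    if c<4: print(lean,phi,"clr",round(c)); continue
    for psi in (0,):
      b=solve(M,0.,12,x0s); print(lean,phi,psi,"clr",round(c),"cost",round(b.cost,1),b.x.round(2),flush=True)
E
time timeout 500 python3 run.py
```

```text
28 -50 clr -18
28 -35 clr -12
28 -20 clr -7
28 0 clr 2
28 20 clr -7
28 35 clr -12
28 50 clr -18
33 -50 clr -14
33 -35 clr -9
33 -20 clr -4
33 0 0 clr 11 cost 955.5 [ 0.49  0.08 -0.87  0.32 -0.16 -2.14]
33 20 clr -4
33 35 clr -9
33 50 clr -14
38 -50 clr -11
38 -35 clr -7
38 -20 clr 0
38 0 0 clr 16 cost 1467.5 [ 0.27  0.12 -0.62 -0.84 -0.16 -0.78]
38 20 clr 0
38 35 clr -7
38 50 clr -11
real	0m1.712s
user	0m2.197s
sys	0m0.077s
```

```bash
cat > run.py <<'E'
from s import *
_,T=fk(D[0][0],p,s); C=T.inv()*R.from_quat(D[0][2])
def sol(lean,phi,a,h,n=60):
    M=ori(lean,phi,0); z=M.apply([0,0,1]); P=knob(a,h)+19*z; best=None
    def f(v):
        j=np.r_[v,0]; pos,T=fk(j,p,s); return np.r_[pos-P,300*((T*C).apply([0,0,1])-z)]
    lo=LO[:5]+.02; hi=HI[:5]-.02
    for _ in range(n):
        q=least_squares(f,rng.uniform(lo,hi),bounds=(lo,hi),max_nfev=60)
        if best is None or q.cost<best.cost: best=q
        if best.cost<.1: break
    return best
for lean in (25,30,35,40):
  for phi in range(-60,61,20):
    M=ori(lean,phi,0); c=max((min(clear(ori(lean,phi,k),a,12) for a in(-.5,0,.5)),k) for k in range(-60,61,15))
    b=sol(lean,phi,0,12); print(lean,phi,"clr,psi",round(c[0]),c[1],"cost",round(b.cost,1),b.x.round(2),flush=True)
E
timeout 560 python3 run.py
```

```text
25 -60 clr,psi -15 -60 cost 0.0 [ 0.64  0.19 -0.89  0.83 -0.61]
25 -40 clr,psi -10 -30 cost 0.0 [ 0.51  0.14 -1.01  1.13 -0.4 ]
25 -20 clr,psi -4 -15 cost 16.4 [ 0.34  0.1  -1.05  1.36 -0.2 ]
25 0 clr,psi -1 0 cost 74.5 [ 0.5   0.1  -0.94  0.59 -0.18]
25 20 clr,psi -4 15 cost 0.0 [ 0.48  0.12 -0.71 -0.11 -0.31]
25 40 clr,psi -10 30 cost 0.0 [ 0.34  0.16 -0.52 -0.44 -0.56]
25 60 clr,psi -15 60 cost 0.0 [ 0.25  0.22 -0.41 -0.53 -0.78]
30 -60 clr,psi -12 -60 cost 0.0 [ 0.63  0.2  -0.95  1.02 -0.62]
30 -40 clr,psi -6 60 cost 14.8 [ 0.43  0.13 -1.05  1.42 -0.41]
30 -20 clr,psi 1 -15 cost 185.7 [ 0.11  0.11 -1.05  2.03 -0.18]
30 0 clr,psi 4 0 cost 550.8 [ 0.5   0.08 -0.9   0.47 -0.18]
30 20 clr,psi 1 15 cost 0.0 [ 0.47  0.11 -0.72 -0.21 -0.22]
30 40 clr,psi -6 30 cost 0.0 [ 0.27  0.16 -0.5  -0.59 -0.56]
30 60 clr,psi -12 60 cost 0.0 [ 0.18  0.22 -0.39 -0.65 -0.81]
35 -60 clr,psi -9 -60 cost 0.0 [ 0.62  0.21 -1.    1.18 -0.66]
35 -40 clr,psi -1 60 cost 174.2 [ 0.43  0.15 -1.05  1.53 -0.47]
35 -20 clr,psi 5 -15 cost 317.0 [-0.18  0.14 -0.94 -3.14 -0.18]
35 0 clr,psi 13 0 cost 1350.6 [ 0.47  0.09 -0.78  0.02 -0.18]
35 20 clr,psi 5 15 cost 0.0 [ 0.43  0.1  -0.69 -0.42 -0.19]
35 40 clr,psi -1 30 cost 0.0 [ 0.2   0.16 -0.48 -0.76 -0.58]
35 60 clr,psi -9 60 cost 0.0 [ 0.11  0.24 -0.37 -0.77 -0.85]
40 -60 clr,psi -7 -60 cost 0.0 [ 0.61  0.22 -1.03  1.32 -0.72]
40 -40 clr,psi 4 -30 cost 470.2 [ 0.41  0.16 -1.05  1.65 -0.53]
40 -20 clr,psi 11 -30 cost 31.8 [-0.18  0.11 -0.93 -3.12 -0.18]
40 0 clr,psi 23 0 cost 1186.8 [-0.    0.15 -0.63 -1.75 -0.18]
40 20 clr,psi 11 30 cost 0.0 [ 0.32  0.1  -0.62 -0.74 -0.22]
40 40 clr,psi 4 30 cost 0.0 [ 0.11  0.17 -0.47 -0.92 -0.62]
40 60 clr,psi -7 60 cost 0.0 [ 0.04  0.26 -0.36 -0.88 -0.9 ]
```

```bash
cat > run.py <<'E'
from s import *
for lean,phi,psi in ((38,25,25),(40,25,25),(40,30,30),(43,30,30)):
  M=ori(lean,phi,psi); x=[np.array([.25,.12,-.58,-.8,-.35,k]) for k in(-2,-1,0,1)]
  print(lean,phi,psi,"quat",M.as_quat().round(3),[round(clear(M,a,12)) for a in(-.5,0,.5)])
  for a,h,bk in ((-.336,12,80),(-.336,12,0),(-.5,0,0),(-.5,12,0),(0,0,0),(.5,0,0),(.5,12,0),(.5,12,60)):
    b=solve(M,a,h,x,bk); x=[b.x]+x[-4:]; print("  ",a,h,bk,round(b.cost,1),b.x.round(2))
E
python3 run.py
```

```text
38 25 25 quat [-0.1    0.94   0.168  0.279] [9, 19, 9]
   -0.336 12 80 0.0 [ 0.17 -0.04 -0.57 -0.61 -0.52 -1.07]
   -0.336 12 0 0.0 [ 0.18  0.14 -0.53 -0.79 -0.4  -0.88]
   -0.5 0 0 0.0 [ 0.13  0.18 -0.51 -0.85 -0.42 -0.78]
   -0.5 12 0 0.0 [ 0.14  0.15 -0.51 -0.8  -0.43 -0.84]
   0 0 0 0.0 [ 0.27  0.14 -0.57 -0.8  -0.32 -0.92]
   0.5 0 0 0.0 [ 0.43  0.15 -0.61 -0.69 -0.21 -1.16]
   0.5 12 0 0.0 [ 0.46  0.12 -0.62 -0.61 -0.21 -1.26]
   0.5 12 60 0.0 [ 0.49 -0.03 -0.71 -0.38 -0.26 -1.52]
40 25 25 quat [-0.099  0.934  0.177  0.293] [11, 21, 11]
   -0.336 12 80 0.0 [ 0.13 -0.04 -0.56 -0.69 -0.52 -0.97]
   -0.336 12 0 0.0 [ 0.14  0.14 -0.52 -0.88 -0.42 -0.77]
   -0.5 0 0 0.0 [ 0.08  0.18 -0.5  -0.93 -0.44 -0.67]
   -0.5 12 0 0.0 [ 0.1   0.16 -0.5  -0.89 -0.45 -0.73]
   0 0 0 0.0 [ 0.22  0.14 -0.56 -0.91 -0.35 -0.79]
   0.5 0 0 0.0 [ 0.38  0.15 -0.58 -0.82 -0.23 -0.99]
   0.5 12 0 0.0 [ 0.41  0.12 -0.6  -0.74 -0.23 -1.1 ]
   0.5 12 60 0.0 [ 0.46 -0.03 -0.69 -0.49 -0.26 -1.39]
40 30 30 quat [-0.099  0.934  0.201  0.276] [9, 20, 9]
   -0.336 12 80 0.0 [ 0.05 -0.01 -0.51 -0.76 -0.63 -0.89]
 
[... 171 characters left out ...]
 0 0.0 [ 0.16  0.16 -0.53 -0.95 -0.44 -0.74]
   0.5 0 0 0.0 [ 0.31  0.16 -0.54 -0.9  -0.35 -0.89]
   0.5 12 0 0.0 [ 0.33  0.13 -0.54 -0.84 -0.35 -0.97]
   0.5 12 60 0.0 [ 0.34 -0.01 -0.59 -0.67 -0.41 -1.16]
43 30 30 quat [-0.098  0.925  0.216  0.296] [12, 23, 12]
   -0.336 12 80 0.0 [-0.02  0.   -0.51 -0.87 -0.66 -0.75]
   -0.336 12 0 0.0 [ 0.03  0.16 -0.48 -1.02 -0.54 -0.59]
   -0.5 0 0 0.0 [-0.02  0.21 -0.47 -1.06 -0.56 -0.51]
   -0.5 12 0 0.0 [-0.    0.18 -0.46 -1.02 -0.57 -0.57]
   0 0 0 0.0 [ 0.09  0.17 -0.52 -1.08 -0.48 -0.57]
   0.5 0 0 0.0 [ 0.23  0.17 -0.52 -1.06 -0.39 -0.68]
   0.5 12 0 0.0 [ 0.26  0.14 -0.53 -1.   -0.38 -0.77]
   0.5 12 60 0.0 [ 0.27 -0.   -0.58 -0.82 -0.43 -0.97]
```

```bash
cat >> s.py <<'E'
M=ori(40,30,30)
def cmd2(P,M):
    st=arm.read_state(); R0=R.from_quat(st["ee_rot"])
    print("at",st["position"].round(1),"F",st["contact_force"].round(2),st["clock"],st["joints"].round(2)); print("slide",R0.inv().apply(P-st["position"]).round(1),"dr",(np.degrees((R0.inv()*M).as_rotvec())/8).round(2))
E
python3 - <<'E'
from s import *
V=np.array([410,-50,230.]); m=ori(20,40,40)
print(ik(V,m,p,s,[.2,0,-.7,-.3,-.6,-1]).x.round(2)); cmd2(V,m)
E
```

```text
[ 0.07 -0.05 -0.46 -0.32 -0.95 -1.28]
at [443.5  47.1 204.1] F [-0.23 -0.49 -1.33] 3.2 [ 0.42 -0.14 -1.07  0.88 -0.16 -2.62]
slide [ 31.8 -88.4 -48.9] dr [-1.64  2.05  0.44]
```

step_arm --motion '[{"slide": [5, -15, -8], "dr": [-0.2, 0.3, 0.1], "jaw": 60}, {"slide": [10, -30, -16], "dr": [-0.4, 0.6, 0.1], "jaw": 60}, {"slide": [16, -44, -24], "dr": [-0.8, 1.0, 0.2], "jaw": 60}, {"slide": [21, -59, -33], "dr": [-1.1, 1.4, 0.3], "jaw": 60}, {"slide": [26, -74, -41], "dr": [-1.4, 1.7, 0.4], "jaw": 60}, {"slide": [32, -88, -49], "dr": [-1.64, 2.05, 0.44], "jaw": 60}, {"slide": [32, -88, -49], "dr": [-1.64, 2.05, 0.44], "jaw": 60}, {"slide": [32, -88, -49], "dr": [-1.64, 2.05, 0.44], "jaw": 60}]'

```text
clock: 4.2
position: [409.0, -49.5, 229.5]
ee_rot: [-0.104, 0.979, 0.125, 0.12]
contact_force: [-0.3, 0.4, -1.5]
gripper_width: 60.3
grasp_force: 0.0
```

Run:
```python
from s import *
cmd2(knob(-.336,12)+(19-80)*M.apply([0,0,1]),M)
```

```text
at [409.  -49.5 229.5] F [-0.32  0.44 -1.46] 4.2 [ 0.06 -0.05 -0.46 -0.32 -0.95 -1.26]
slide [-47.9  49.6  63. ] dr [-0.92 -2.4  -0.15]
```

step_arm --motion '[{"slide": [-10, 10, 12], "dr": [-0.2, -0.5, 0], "jaw": 60}, {"slide": [-20, 20, 25], "dr": [-0.4, -1.0, 0], "jaw": 60}, {"slide": [-29, 30, 38], "dr": [-0.6, -1.5, -0.1], "jaw": 60}, {"slide": [-38, 40, 50], "dr": [-0.8, -2.0, -0.1], "jaw": 60}, {"slide": [-48, 50, 63], "dr": [-0.92, -2.4, -0.15], "jaw": 60}, {"slide": [-48, 50, 63], "dr": [-0.92, -2.4, -0.15], "jaw": 60}, {"slide": [-48, 50, 63], "dr": [-0.92, -2.4, -0.15], "jaw": 60}, {"slide": [-48, 50, 63], "dr": [-0.92, -2.4, -0.15], "jaw": 60}]'

```text
clock: 5.2
position: [456.6, 23.1, 195.0]
ee_rot: [-0.1, 0.934, 0.201, 0.277]
contact_force: [0.5, 0.1, 0.5]
gripper_width: 60.4
grasp_force: 0.0
```

Run:
```python
from s import *
z=M.apply([0,0,1]); cmd2(knob(-.336,12)+19*z,M); P=arm.read_state()["position"]
print(proj("top",P),proj("top",knob(-.336,12)),proj("scene",knob(-.336,12)))
b=optics.get_image("top")[190:310,200:360]
cv2.imwrite("pics/c3.png",cv2.resize(b,None,fx=4,fy=4,interpolation=cv2.INTER_CUBIC))
```

```text
at [456.6  23.1 195. ] F [0.46 0.14 0.51] 5.2 [ 0.03 -0.01 -0.51 -0.77 -0.64 -0.85]
slide [ 1.2 -0.5 80.6] dr [0.   0.   0.01]
[291.24813601 260.59587258] [281.18711303 250.43469599] [342.38140764 209.05093316]
```

View pics/c3.png

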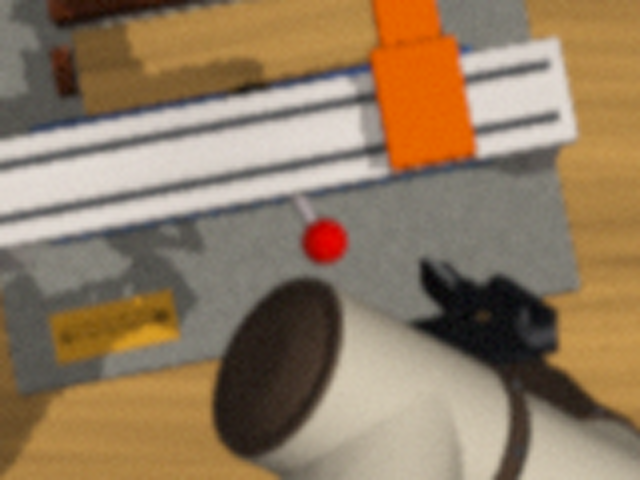

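The top view shows the knob at crop (325,241), the right finger at about (430,270) and the orange carriage to the right. The approach is clear, so I'll move in onto the knob.

step_arm --motion '[{"slide": [0, 0, 14], "dr": [0, 0, 0], "jaw": 60}, {"slide": [0, 0, 28], "dr": [0, 0, 0], "jaw": 60}, {"slide": [0, 0, 42], "dr": [0, 0, 0], "jaw": 60}, {"slide": [1, 0, 56], "dr": [0, 0, 0], "jaw": 60}, {"slide": [1, 0, 70], "dr": [0, 0, 0], "jaw": 60}, {"slide": [1, 0, 80], "dr": [0, 0, 0], "jaw": 60}, {"slide": [1, 0, 80], "dr": [0, 0, 0], "jaw": 60}, {"slide": [1, 0, 80], "dr": [0, 0, 0], "jaw": 60}]'

```text
clock: 6.25
position: [494.0, 57.4, 132.9]
ee_rot: [-0.1, 0.934, 0.201, 0.277]
contact_force: [0.6, 0.1, -0.2]
gripper_width: 60.1
grasp_force: 0.0
```

Run:
```python
from s import *
z=M.apply([0,0,1]); cmd2(knob(-.336,12)+19*z,M)
def q(st):
    e=R.from_euler; F=e('z',st[0])*e('y',st[1]-st[2]); W=F*e('x',-st[3])*e('y',-st[4]); t,_=fk(st,p,s)
    a=t-W.apply([p[5],0,0]); b=t-W.apply([p[5],p[6],0]); return [np.round([(v-O)@xj,(v-O)@yj,v[2]]) for v in(a,b)]
x=arm.read_state()["joints"]
for a,h in((-.5,12),(.5,12)): print(q(solve(M,a,h,[x]).x))
b=optics.get_image("top")[190:310,200:360]; c=optics.get_image("scene")[150:270,260:420]
cv2.imwrite("pics/c4.png",cv2.resize(np.hstack([b,c]),None,fx=2.5,fy=2.5,interpolation=cv2.INTER_CUBIC))
```

```text
at [494.   57.4 132.9] F [ 0.56  0.05 -0.23] 6.25 [ 0.07  0.16 -0.5  -0.92 -0.52 -0.7 ]
slide [ 0.  -0.3  0.4] dr [0.   0.   0.01]
[array([-227., -129.,  351.]), array([-137.,  -43.,  452.])]
[array([-227.,  -42.,  351.]), array([-165.,   73.,  444.])]
```

View pics/c4.png

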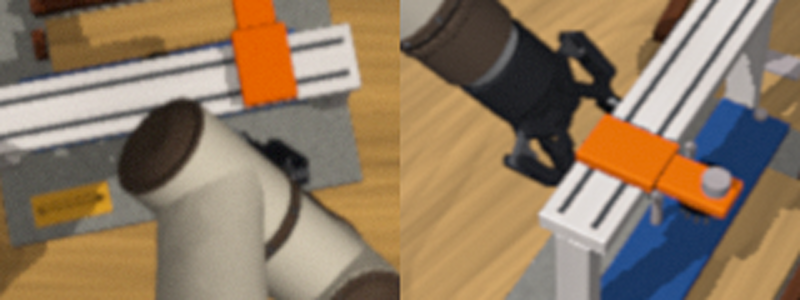

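The gripper is at the knob, which is hidden by the arm and rail in both views, and no contact force shows. I'll close now.

step_arm --motion '[{"slide": [0, 0, 0], "dr": [0, 0, 0], "jaw": 40}, {"slide": [0, 0, 0], "dr": [0, 0, 0], "jaw": 20}, {"slide": [0, 0, 0], "dr": [0, 0, 0], "jaw": 20}, {"slide": [0, 0, 0], "dr": [0, 0, 0], "jaw": 20}, {"slide": [0, 0, 0], "dr": [0, 0, 0], "jaw": 20}, {"slide": [0, 0, 0], "dr": [0, 0, 0], "jaw": 20}, {"slide": [0, 0, 0], "dr": [0, 0, 0], "jaw": 20}, {"slide": [0, 0, 0], "dr": [0, 0, 0], "jaw": 20}]'

```text
clock: 7.35
position: [493.9, 57.4, 132.6]
ee_rot: [-0.1, 0.934, 0.201, 0.277]
contact_force: [-1.7, -1.3, 1.5]
gripper_width: 25.2
grasp_force: 58.7
```

Run:
```python
from s import *
s_=arm.read_state(); K=s_["position"]-19*R.from_quat(s_["ee_rot"]).apply([0,0,1]); d=K-O
print(K.round(1),[round(v,1) for v in (d@xj,d@yj,d[2])],s_["gripper_width"],s_["contact_force"].round(1))
A=lambda a,h: M.inv().apply(knob(a,h)-knob(-.336,12)).round(1)
for h in(0,12):
  for a in np.arange(-.5,.51,.1): print(h,round(a,2),A(a,h))
print("up",M.inv().apply(Z).round(3))
```

```text
[484.8  49.2 147.2] [np.float64(-85.3), np.float64(-29.5), np.float64(147.2)] 25.212491707297765 [-1.7 -1.3  1.5]
0 -0.5 [  0.4 -17.1   8.2]
0 -0.4 [ 4.4 -9.1  8.6]
0 -0.3 [ 7.8 -0.9  9.6]
0 -0.2 [10.5  7.6 11.2]
0 -0.1 [12.6 16.1 13.3]
0 -0.0 [13.8 24.6 15.9]
0 0.1 [14.4 33.  19.1]
0 0.2 [14.2 41.2 22.7]
0 0.3 [13.2 49.2 26.7]
0 0.4 [11.5 56.9 31.1]
0 0.5 [ 9.1 64.1 35.9]
12 -0.5 [ -6.3 -13.3  -1. ]
12 -0.4 [-2.3 -5.3 -0.6]
12 -0.3 [1.1 3.  0.4]
12 -0.2 [ 3.9 11.4  2. ]
12 -0.1 [ 5.9 19.9  4.1]
12 -0.0 [ 7.2 28.4  6.7]
12 0.1 [ 7.7 36.9  9.9]
12 0.2 [ 7.5 45.1 13.5]
12 0.3 [ 6.5 53.1 17.5]
12 0.4 [ 4.8 60.7 22. ]
12 0.5 [ 2.4 68.  26.7]
up [-0.557  0.321 -0.766]
```

step_arm --motion '[{"slide": [-3, -7, -0.7], "dr": [0, 0, 0], "jaw": 20}, {"slide": [-6.3, -13.3, -1], "dr": [0, 0, 0], "jaw": 20}, {"slide": [-6.3, -13.3, -1], "dr": [0, 0, 0], "jaw": 20}, {"slide": [-4, -14.6, 2], "dr": [0, 0, 0], "jaw": 20}, {"slide": [-2, -15.9, 5], "dr": [0, 0, 0], "jaw": 20}, {"slide": [0.4, -17.1, 8.2], "dr": [0, 0, 0], "jaw": 20}, {"slide": [0.4, -17.1, 8.2], "dr": [0, 0, 0], "jaw": 20}, {"slide": [0.4, -17.1, 8.2], "dr": [0, 0, 0], "jaw": 20}]'

```text
clock: 8.35
position: [502.8, 45.8, 121.7]
ee_rot: [-0.1, 0.934, 0.202, 0.277]
contact_force: [-5.8, -2.6, 9.5]
gripper_width: 25.0
grasp_force: 59.9
```

```bash
cat > f.py <<'E'
from s import *
s_=arm.read_state(); K=s_["position"]-19*R.from_quat(s_["ee_rot"]).apply([0,0,1]); d=K-O; a=np.arctan2(d@yj,-d@xj); F=s_["contact_force"]
t=90*0+np.sin(a)*xj+np.cos(a)*yj; rr=-np.cos(a)*xj+np.sin(a)*yj
print("a %.3f r %.1f h %.1f | Ft %.1f Fr %.1f Fz %.1f w %.1f t %.1f"%(a,np.hypot(d@xj,d@yj),d[2]-135,F@t,F@rr,F[2],s_["gripper_width"],s_["clock"]),s_["joints"].round(2))
E
python3 f.py
```

```text
a -0.496 r 89.8 h 1.3 | Ft 1.8 Fr 6.1 Fz 9.5 w 25.0 t 8.3 [ 0.02  0.2  -0.48 -0.96 -0.54 -0.62]
```

step_arm --motion '[{"slide": [4, 8, 0.4], "dr": [0, 0, 0], "jaw": 20}, {"slide": [7.4, 16.2, 1.4], "dr": [0, 0, 0], "jaw": 20}, {"slide": [10.1, 24.7, 3], "dr": [0, 0, 0], "jaw": 20}, {"slide": [12.2, 33.2, 5.1], "dr": [0, 0, 0], "jaw": 20}, {"slide": [12.8, 37.5, 6.4], "dr": [0, 0, 0], "jaw": 20}, {"slide": [13.4, 41.7, 7.7], "dr": [0, 0, 0], "jaw": 20}, {"slide": [13.4, 41.7, 7.7], "dr": [0, 0, 0], "jaw": 20}, {"slide": [13.4, 41.7, 7.7], "dr": [0, 0, 0], "jaw": 20}]'

```text
clock: 9.35
position: [482.6, 84.7, 121.7]
ee_rot: [-0.1, 0.934, 0.201, 0.277]
contact_force: [-8.1, -6.8, 12.9]
gripper_width: 24.9
grasp_force: 60.2
```

```bash
python3 f.py
```

```text
a -0.005 r 90.6 h 1.2 | Ft -4.9 Fr 9.4 Fz 12.9 w 24.9 t 9.3 [ 0.14  0.16 -0.53 -0.96 -0.45 -0.71]
```

step_arm --motion '[{"slide": [0.6, 8.4, 3.2], "dr": [0, 0, 0], "jaw": 20}, {"slide": [0.4, 16.6, 6.6], "dr": [0, 0, 0], "jaw": 20}, {"slide": [-0.7, 24.7, 10.5], "dr": [0, 0, 0], "jaw": 20}, {"slide": [-2.5, 32.4, 14.8], "dr": [0, 0, 0], "jaw": 20}, {"slide": [-3.8, 36.1, 17.2], "dr": [0, 0, 0], "jaw": 20}, {"slide": [-5, 39.6, 19.6], "dr": [0, 0, 0], "jaw": 20}, {"slide": [-5, 39.6, 19.6], "dr": [0, 0, 0], "jaw": 20}, {"slide": [-5, 39.6, 19.6], "dr": [0, 0, 0], "jaw": 20}]'

```text
clock: 10.35
position: [483.5, 130.4, 121.7]
ee_rot: [-0.101, 0.934, 0.202, 0.276]
contact_force: [-7.6, -2.4, 11.5]
gripper_width: 24.8
grasp_force: 59.8
```

```bash
python3 f.py; python3 -c "
from s import *
k=lambda a,h:M.inv().apply(knob(a,h)-knob(.5,0)).round(1)
for a,h in((.5,12),(.48,13),(.35,13),(.2,13),(.05,13),(-.1,13),(-.25,13),(-.4,13),(-.54,13),(-.54,12),(-.54,0)): print(a,h,k(a,h))"
```

```text
a 0.503 r 91.4 h 1.3 | Ft -4.4 Fr 6.6 Fz 11.5 w 24.8 t 10.3 [ 0.29  0.16 -0.54 -0.92 -0.36 -0.85]
0.5 12 [-6.7  3.9 -9.2]
0.48 13 [ -6.7   2.8 -10.9]
0.35 13 [ -3.9  -6.8 -17. ]
0.2 13 [ -2.2 -18.7 -23.2]
0.05 13 [ -2.2 -31.1 -28.5]
-0.1 13 [ -3.8 -43.8 -32.6]
-0.25 13 [ -7.1 -56.6 -35.6]
-0.4 13 [-11.9 -69.  -37.3]
-0.54 13 [-17.8 -80.2 -37.7]
-0.54 12 [-17.2 -80.5 -36.9]
-0.54 0 [-10.5 -84.4 -27.7]
```

step_arm --motion '[{"slide": [-4, 2.2, -5.3], "dr": [0, 0, 0], "jaw": 20}, {"slide": [-7.3, 4.2, -10], "dr": [0, 0, 0], "jaw": 20}, {"slide": [-7.3, 4.2, -10], "dr": [0, 0, 0], "jaw": 20}, {"slide": [-2.2, -18.7, -23.2], "dr": [0, 0, 0], "jaw": 20}, {"slide": [-3.8, -43.8, -32.6], "dr": [0, 0, 0], "jaw": 20}, {"slide": [-11.9, -69, -37.3], "dr": [0, 0, 0], "jaw": 20}, {"slide": [-19.1, -82.6, -37.7], "dr": [0, 0, 0], "jaw": 20}, {"slide": [-19.1, -82.6, -37.7], "dr": [0, 0, 0], "jaw": 20}]'

```text
clock: 11.35
position: [507.6, 40.4, 133.9]
ee_rot: [-0.099, 0.934, 0.201, 0.277]
contact_force: [1.5, 1.0, -3.0]
gripper_width: 24.8
grasp_force: 60.4
```

```bash
python3 f.py; python3 -c "
from s import *
k=lambda a,h:M.inv().apply(knob(a,h)-knob(-.57,13.5)).round(1)
for a,h in((-.57,9),(-.57,5),(-.57,.5),(-.45,.5),(-.3,.5),(-.15,.5),(0,.5)): print(a,h,k(a,h))"
```

```text
a -0.576 r 90.0 h 13.4 | Ft -0.4 Fr -1.7 Fz -3.0 w 24.8 t 11.3 [ 0.03  0.18 -0.46 -0.92 -0.56 -0.67]
-0.57 9 [ 2.5 -1.4  3.4]
-0.57 5 [ 4.7 -2.7  6.5]
-0.57 0.5 [ 7.2 -4.2 10. ]
-0.45 0.5 [12.5  5.2 10.1]
-0.3 0.5 [17.9 17.5 11.3]
-0.15 0.5 [21.7 30.2 13.9]
0 0.5 [23.9 43.  17.6]
```

step_arm --motion '[{"slide": [3.6, -2.1, 5], "dr": [0, 0, 0], "jaw": 20}, {"slide": [7.2, -4.2, 10], "dr": [0, 0, 0], "jaw": 20}, {"slide": [7.2, -4.2, 10], "dr": [0, 0, 0], "jaw": 20}, {"slide": [12.5, 5.2, 10.1], "dr": [0, 0, 0], "jaw": 20}, {"slide": [17.9, 17.5, 11.3], "dr": [0, 0, 0], "jaw": 20}, {"slide": [21.7, 30.2, 13.9], "dr": [0, 0, 0], "jaw": 20}, {"slide": [23.9, 43, 17.6], "dr": [0, 0, 0], "jaw": 20}, {"slide": [23.9, 43, 17.6], "dr": [0, 0, 0], "jaw": 20}]'

```text
clock: 12.35
position: [482.3, 85.4, 121.8]
ee_rot: [-0.101, 0.934, 0.201, 0.277]
contact_force: [-4.1, -5.9, 7.5]
gripper_width: 25.0
grasp_force: 61.5
```

```bash
python3 f.py
```

```text
a 0.003 r 90.8 h 1.4 | Ft -5.0 Fr 5.2 Fz 7.5 w 25.0 t 12.3 [ 0.14  0.16 -0.53 -0.96 -0.45 -0.71]
```

step_arm --motion '[{"slide": [0.6, 8.4, 3.2], "dr": [0, 0, 0], "jaw": 20}, {"slide": [0.4, 16.6, 6.8], "dr": [0, 0, 0], "jaw": 20}, {"slide": [-0.6, 24.6, 10.8], "dr": [0, 0, 0], "jaw": 20}, {"slide": [-2.3, 32.3, 15.2], "dr": [0, 0, 0], "jaw": 20}, {"slide": [-3.5, 36, 17.6], "dr": [0, 0, 0], "jaw": 20}, {"slide": [-4.7, 39.5, 20], "dr": [0, 0, 0], "jaw": 20}, {"slide": [-4.7, 39.5, 20], "dr": [0, 0, 0], "jaw": 20}, {"slide": [-4.7, 39.5, 20], "dr": [0, 0, 0], "jaw": 20}]'

```text
clock: 13.35
position: [483.4, 130.3, 121.8]
ee_rot: [-0.101, 0.934, 0.202, 0.277]
contact_force: [-6.8, -4.0, 9.4]
gripper_width: 24.7
grasp_force: 61.7
```

```bash
python3 f.py
```

```text
a 0.501 r 91.5 h 1.3 | Ft -5.8 Fr 5.4 Fz 9.4 w 24.7 t 13.3 [ 0.29  0.15 -0.55 -0.92 -0.36 -0.85]
```

step_arm --motion '[{"slide": [-4, 2.2, -5.3], "dr": [0, 0, 0], "jaw": 20}, {"slide": [-7.3, 4.2, -10], "dr": [0, 0, 0], "jaw": 20}, {"slide": [-7.3, 4.2, -10], "dr": [0, 0, 0], "jaw": 20}, {"slide": [-2.2, -18.7, -23.2], "dr": [0, 0, 0], "jaw": 20}, {"slide": [-3.8, -43.8, -32.6], "dr": [0, 0, 0], "jaw": 20}, {"slide": [-11.9, -69, -37.3], "dr": [0, 0, 0], "jaw": 20}, {"slide": [-19.1, -82.6, -37.7], "dr": [0, 0, 0], "jaw": 20}, {"slide": [-19.1, -82.6, -37.7], "dr": [0, 0, 0], "jaw": 20}]'

```text
clock: 14.35
position: [507.5, 40.4, 133.9]
ee_rot: [-0.099, 0.934, 0.202, 0.277]
contact_force: [2.6, 0.8, -3.8]
gripper_width: 25.0
grasp_force: 60.8
```

step_arm --motion '[{"slide": [3.6, -2.1, 5], "dr": [0, 0, 0], "jaw": 20}, {"slide": [7.2, -4.2, 10], "dr": [0, 0, 0], "jaw": 20}, {"slide": [7.2, -4.2, 10], "dr": [0, 0, 0], "jaw": 20}, {"slide": [12.5, 5.2, 10.1], "dr": [0, 0, 0], "jaw": 20}, {"slide": [15.3, 11.3, 10.6], "dr": [0, 0, 0], "jaw": 20}, {"slide": [17.9, 17.5, 11.3], "dr": [0, 0, 0], "jaw": 20}, {"slide": [17.9, 17.5, 11.3], "dr": [0, 0, 0], "jaw": 20}, {"slide": [17.9, 17.5, 11.3], "dr": [0, 0, 0], "jaw": 20}]'

```text
clock: 15.35
position: [493.2, 58.7, 121.9]
ee_rot: [-0.1, 0.934, 0.2, 0.278]
contact_force: [-1.2, -4.4, 5.6]
gripper_width: 24.7
grasp_force: 61.7
```

```bash
python3 f.py
```

```text
a -0.316 r 90.2 h 1.4 | Ft -3.2 Fr 3.3 Fz 5.6 w 24.7 t 15.3 [ 0.06  0.18 -0.5  -0.96 -0.51 -0.65]
```

step_arm --motion '[{"slide": [2, 6.3, 1.2], "dr": [0, 0, 0], "jaw": 20}, {"slide": [3.8, 12.7, 2.6], "dr": [0, 0, 0], "jaw": 20}, {"slide": [5.1, 19.1, 4.4], "dr": [0, 0, 0], "jaw": 20}, {"slide": [6, 25.5, 6.3], "dr": [0, 0, 0], "jaw": 20}, {"slide": [6, 25.5, 6.3], "dr": [0, 0, 0], "jaw": 20}, {"slide": [6, 25.5, 6.3], "dr": [0, 0, 0], "jaw": 20}, {"slide": [6, 25.5, 6.3], "dr": [0, 0, 0], "jaw": 20}, {"slide": [6, 25.5, 6.3], "dr": [0, 0, 0], "jaw": 20}]'

```text
clock: 16.35
position: [482.5, 84.4, 121.8]
ee_rot: [-0.1, 0.934, 0.201, 0.278]
contact_force: [-5.8, -6.2, 8.7]
gripper_width: 24.7
grasp_force: 62.1
```

```bash
python3 f.py
```

```text
a -0.008 r 90.7 h 1.4 | Ft -4.8 Fr 7.0 Fz 8.7 w 24.7 t 16.4 [ 0.14  0.16 -0.53 -0.96 -0.45 -0.71]
```

step_arm --motion '[{"slide": [0.6, 8.4, 3.2], "dr": [0, 0, 0], "jaw": 20}, {"slide": [0.4, 16.6, 6.8], "dr": [0, 0, 0], "jaw": 20}, {"slide": [-0.6, 24.6, 10.8], "dr": [0, 0, 0], "jaw": 20}, {"slide": [-2.3, 32.3, 15.2], "dr": [0, 0, 0], "jaw": 20}, {"slide": [-3.5, 36, 17.6], "dr": [0, 0, 0], "jaw": 20}, {"slide": [-4.7, 39.5, 20], "dr": [0, 0, 0], "jaw": 20}, {"slide": [-4.7, 39.5, 20], "dr": [0, 0, 0], "jaw": 20}, {"slide": [-4.7, 39.5, 20], "dr": [0, 0, 0], "jaw": 20}]'

```text
clock: 17.35
position: [483.3, 130.0, 121.8]
ee_rot: [-0.101, 0.934, 0.202, 0.277]
contact_force: [-7.1, -2.1, 9.9]
gripper_width: 25.0
grasp_force: 62.2
```

```bash
python3 f.py
```

```text
a 0.498 r 91.4 h 1.3 | Ft -4.0 Fr 6.2 Fz 9.9 w 25.0 t 17.4 [ 0.29  0.15 -0.55 -0.92 -0.36 -0.85]
```

step_arm --motion '[{"slide": [-4, 2.2, -5.3], "dr": [0, 0, 0], "jaw": 20}, {"slide": [-7.3, 4.2, -10], "dr": [0, 0, 0], "jaw": 20}, {"slide": [-7.3, 4.2, -10], "dr": [0, 0, 0], "jaw": 20}, {"slide": [-2.2, -18.7, -23.2], "dr": [0, 0, 0], "jaw": 20}, {"slide": [-3.8, -43.8, -32.6], "dr": [0, 0, 0], "jaw": 20}, {"slide": [-11.9, -69, -37.3], "dr": [0, 0, 0], "jaw": 20}, {"slide": [-19.1, -82.6, -37.7], "dr": [0, 0, 0], "jaw": 20}, {"slide": [-19.1, -82.6, -37.7], "dr": [0, 0, 0], "jaw": 20}]'

```text
clock: 18.35
position: [507.5, 40.4, 134.0]
ee_rot: [-0.099, 0.934, 0.202, 0.277]
contact_force: [2.8, 2.8, -3.6]
gripper_width: 24.9
grasp_force: 61.1
```

step_arm --motion '[{"slide": [3.6, -2.1, 5], "dr": [0, 0, 0], "jaw": 20}, {"slide": [7.2, -4.2, 10], "dr": [0, 0, 0], "jaw": 20}, {"slide": [7.2, -4.2, 10], "dr": [0, 0, 0], "jaw": 20}, {"slide": [12.5, 5.2, 10.1], "dr": [0, 0, 0], "jaw": 20}, {"slide": [17.9, 17.5, 11.3], "dr": [0, 0, 0], "jaw": 20}, {"slide": [21.7, 30.2, 13.9], "dr": [0, 0, 0], "jaw": 20}, {"slide": [23.9, 43, 17.6], "dr": [0, 0, 0], "jaw": 20}, {"slide": [23.9, 43, 17.6], "dr": [0, 0, 0], "jaw": 20}]'

```text
clock: 19.35
position: [482.6, 84.0, 121.8]
ee_rot: [-0.1, 0.934, 0.2, 0.278]
contact_force: [-2.6, -6.5, 7.6]
gripper_width: 25.0
grasp_force: 62.2
```

```bash
python3 f.py
```

```text
a -0.012 r 90.8 h 1.4 | Ft -5.7 Fr 3.9 Fz 7.6 w 25.0 t 19.4 [ 0.14  0.16 -0.53 -0.96 -0.45 -0.71]
```

step_arm --motion '[{"slide": [0.5, 4.2, 1.6], "dr": [0, 0, 0], "jaw": 20}, {"slide": [0.6, 8.4, 3.2], "dr": [0, 0, 0], "jaw": 20}, {"slide": [0.5, 12.5, 5], "dr": [0, 0, 0], "jaw": 20}, {"slide": [0.4, 16.6, 6.8], "dr": [0, 0, 0], "jaw": 20}, {"slide": [0, 20.6, 8.8], "dr": [0, 0, 0], "jaw": 20}, {"slide": [0, 20.6, 8.8], "dr": [0, 0, 0], "jaw": 20}, {"slide": [0, 20.6, 8.8], "dr": [0, 0, 0], "jaw": 20}, {"slide": [0, 20.6, 8.8], "dr": [0, 0, 0], "jaw": 20}]'

```text
clock: 20.35
position: [480.0, 105.7, 121.7]
ee_rot: [-0.1, 0.934, 0.2, 0.278]
contact_force: [-6.0, -8.8, 12.9]
gripper_width: 25.2
grasp_force: 62.9
```

```bash
python3 f.py
```

```text
a 0.229 r 91.1 h 1.3 | Ft -8.9 Fr 5.9 Fz 12.9 w 25.2 t 20.4 [ 0.22  0.15 -0.55 -0.94 -0.4  -0.77]
```

step_arm --motion '[{"slide": [-0.6, 4, 2], "dr": [0, 0, 0], "jaw": 20}, {"slide": [-1.4, 7.9, 4.2], "dr": [0, 0, 0], "jaw": 20}, {"slide": [-2.3, 11.7, 6.4], "dr": [0, 0, 0], "jaw": 20}, {"slide": [-2.3, 11.7, 6.4], "dr": [0, 0, 0], "jaw": 20}, {"slide": [-2.3, 11.7, 6.4], "dr": [0, 0, 0], "jaw": 20}, {"slide": [-2.3, 11.7, 6.4], "dr": [0, 0, 0], "jaw": 20}, {"slide": [-2.3, 11.7, 6.4], "dr": [0, 0, 0], "jaw": 20}, {"slide": [-2.3, 11.7, 6.4], "dr": [0, 0, 0], "jaw": 20}]'

```text
clock: 21.35
position: [481.0, 119.3, 121.7]
ee_rot: [-0.1, 0.934, 0.2, 0.277]
contact_force: [-7.7, -9.5, 14.1]
gripper_width: 24.9
grasp_force: 63.0
```

```bash
python3 f.py
```

```text
a 0.378 r 91.3 h 1.3 | Ft -10.7 Fr 6.1 Fz 14.1 w 24.9 t 21.4 [ 0.26  0.15 -0.55 -0.93 -0.37 -0.82]
```

Ft reads 10.7 N, so the lever is firm. I'll release it and back straight out.

step_arm --motion '[{"slide": [0, 0, 0], "dr": [0, 0, 0], "jaw": 35}, {"slide": [0, 0, 0], "dr": [0, 0, 0], "jaw": 50}, {"slide": [0, 0, 0], "dr": [0, 0, 0], "jaw": 60}, {"slide": [0, 0, 0], "dr": [0, 0, 0], "jaw": 60}, {"slide": [0, 0, 0], "dr": [0, 0, 0], "jaw": 60}, {"slide": [0, 0, -5], "dr": [0, 0, 0], "jaw": 60}, {"slide": [0, 0, -12], "dr": [0, 0, 0], "jaw": 60}, {"slide": [0, 0, -20], "dr": [0, 0, 0], "jaw": 60}]'

```text
clock: 22.35
position: [472.2, 111.8, 137.1]
ee_rot: [-0.1, 0.934, 0.202, 0.277]
contact_force: [-0.8, -0.6, 0.1]
gripper_width: 60.1
grasp_force: 0.0
```

step_arm --motion '[{"slide": [0, 0, -8], "dr": [0, 0, 0], "jaw": 60}, {"slide": [0, 0, -16], "dr": [0, 0, 0], "jaw": 60}, {"slide": [0, 0, -25], "dr": [0, 0, 0], "jaw": 60}, {"slide": [0, -10, -33], "dr": [0, 0, 0], "jaw": 60}, {"slide": [0, -30, -41], "dr": [0, 0, 0], "jaw": 60}, {"slide": [0, -60, -50], "dr": [0, 0, 0], "jaw": 60}, {"slide": [0, -90, -55], "dr": [0, 0, 0], "jaw": 60}, {"slide": [0, -120, -60], "dr": [0, 0, 0], "jaw": 60}]'

```text
clock: 23.35
position: [479.8, -22.9, 144.3]
ee_rot: [-0.1, 0.934, 0.201, 0.277]
contact_force: [-0.1, 0.5, 0.3]
gripper_width: 60.1
grasp_force: 0.0
```

step_arm --motion '[{"slide": [0, -30, -5], "dr": [0, 0, 0], "jaw": 60}, {"slide": [0, -60, -10], "dr": [0, 0, 0], "jaw": 60}, {"slide": [0, -90, -15], "dr": [0, 0, 0], "jaw": 60}, {"slide": [0, -120, -20], "dr": [0, 0, 0], "jaw": 60}, {"slide": [0, -120, -20], "dr": [0, 0, 0], "jaw": 60}, {"slide": [0, -120, -20], "dr": [0, 0, 0], "jaw": 60}, {"slide": [0, -120, -20], "dr": [0, 0, 0], "jaw": 60}, {"slide": [0, -120, -20], "dr": [0, 0, 0], "jaw": 60}]'

```text
clock: 24.35
position: [505.8, -137.5, 121.1]
ee_rot: [-0.1, 0.934, 0.202, 0.277]
contact_force: [0.1, -0.2, 0.0]
gripper_width: 60.2
grasp_force: 0.0
```

Run:
```python
from s import *
b=optics.get_image("top")[150:300,165:365]; cv2.imwrite("pics/c5.png",cv2.resize(b,None,fx=4,fy=4,interpolation=cv2.INTER_CUBIC))
for h in(0,12):
    print([((proj("top",knob(a,h))-[165,150])*4).round() for a in(.3,.38,.45)])
```

```text
[array([373., 423.]), array([362., 421.]), array([351., 419.])]
[array([372., 421.]), array([360., 419.]), array([350., 417.])]
```

View pics/c5.png

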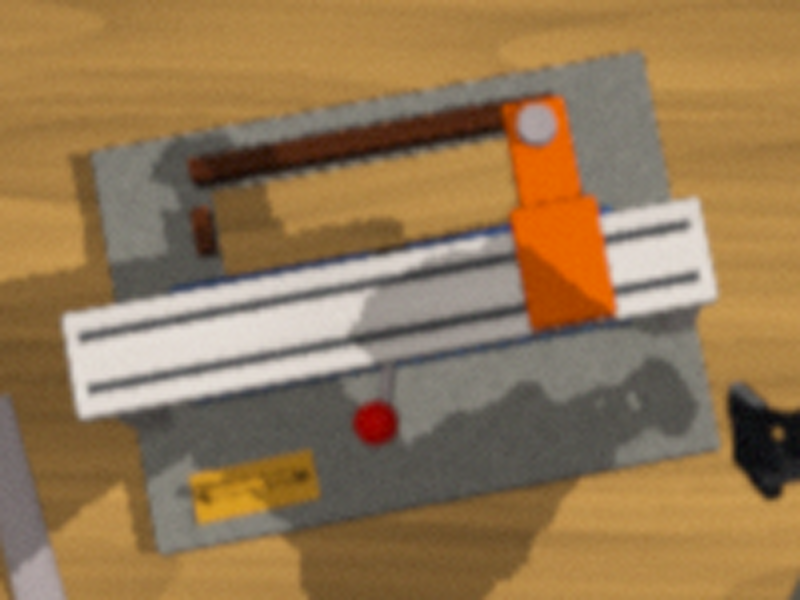

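The top view shows the knob at crop (376,423), matching a lever that is down and at about 0.28 rad. The board, pull and square haven't moved, and the gripper is well clear at (765,440). I'm handing the job in.

```bash
python3 -c "
from bench import arm
print(arm.job_done())"
```

```text
the job is handed in; nothing more can be done
None
```

I tightened the clamp in four swings until the lever went firm at about 10.7 N at the knob, left it down in its teeth, and handed the job in with the gripper clear; the hand-in gave no verdict, and I could only infer the pad force.

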